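Hook the pressing weight out of the deep crock

ROBOT

A 6-joint arm with a two-finger parallel gripper is mounted at the origin on the work surface. World frame = base frame: x ahead of the robot, y to its left, z up, the work surface at z = 0. Lengths are in m, angles in rad, forces in N, time in s.
With the tool pointing down it reaches from about 0.375 to 0.9 m from the base axis. Payload 3.1 kg.
Tool frame: the origin (TCP) lies on the front face of the gripper's body, between the roots of the fingers; the fingertips stand 70 mm ahead of it and the grasp point (between the pads) lies 51 mm ahead of it; z points along the fingers, y is the line along which they close (so a half turn about z gives the same grasp; the last joint's range is limited). The gripper opens to 87 mm and grips with 3 to 60 N. Pads are 19 mm wide; open, the fingers measure 117 mm over their backs; the gripper's body (75 mm by 190 mm) begins 51 mm behind the grasp point.
Start: joints at [0.938, 0.527, 1.433, -0, 1.181, -0.178], TCP at [0.275, 0.561, 0.292] pointing down, gripper open.
Joint ranges: [-3.08, 3.08], [-0.75, 2.2], [0.22, 2.44], [-1.43, 4.57], [0, 2.65], [-2.85, 2.85]. Speed limits (rad/s): [2.79, 2.79, 3.14, 3.14, 3.14, 3.14].

INTERFACE

Orientations are given as a unit quaternion [x, y, z, w].
In Python, from rig import robot, cams, ticket gives the robot as it stands. The module is installed in compiled form; this text tells all that it offers.
- The arm moves only by the shell command python3 -m crank 'ROWS' [FORCE]. ROWS is JSON, a list of rows, each a list of 7 numbers: the shift along the tool's x, y, z in cm, then the turn, a rotation vector about the tool's x, y, z in rad, then the closure, from 0 (fully open) to 1 (shut). A call has 1 to 5 rows; each row shifts and turns the commanded pose from where the row before left it, along the tool's axes as they then stand; what a row does not reach is not made up. A row lasts 1/8 s, in which the tool goes at most 62.5 mm and 10.7 degrees, less where a joint would pass 70% of its speed; a pose out of reach is approached as far as the arm can. A call is refused whole if a number of a shift passes 6.25 or a number of a turn 0.188, either way. A call with a gripper value outside its range is refused whole. The fingers move at their own pace and stop on an object; FORCE is the grip in N (left out, the last holds). Time passes only in rows, so rows that do not move let the fingers close. It gives the time, the measured TCP pose, the force, the opening and the grip force at its end, in the units of the state.
- robot.get_obs(): the state, without advancing time (a new reading comes with each control period).
- cams.camera(name): name is "scene" or "top"; returns the picture (420x560x3 uint8, red, green, blue); there is no depth.
- cams.camera_info(name): a dict with "intrinsics" (3x3 intrinsics, pixels), "dist" ([k1, k2, p1, p2, k3] as OpenCV has them; the pictures are not rectified), "pose" (4x4, takes a point from camera to world coordinates). Camera axes: x right, y down, z forward; pixel columns grow to the right and rows downward; lengths in m; the calibration is good to about 2 mm. A picture is of the moment at which its call begins. camera_info takes no time and is no camera call.
- ticket.hand_in(): hands the job in; it is judged then, once.
The state is a dict: "time": time; "q": joint angles; "joint_velocities": joint speeds; "joint_torque": joint torques, N m; "position": TCP position; "tool_rot": TCP orientation; "ft_force": force on the tool from outside, world axes, zero at the start; "moment": the same for the moment, N m; "grip_width": finger opening in m; "grip_force": force on a finger pad.
Only numpy, scipy, OpenCV 4.12 (cv2) and the standard library are available. Lean on these libraries where they do the work, as an engineer would, in place of code of your own. Each camera call takes 0.05 s, during which the arm holds its last target. There are 200 camera calls.

TASK

Take the T-handled hook from its stand, catch the wire loop of the pressing weight at the bottom of the deep crock, draw the weight up out of the crock and set it down gently, flat, on the open part of the tray under the oven, beside the shaker; then unhook it and hang the hook back level in both forks of its stand. Lift the weight only with the hook, never touching it with the gripper, and leave the crock, the tray, the shaker, the bottle, the spoon and the scraper where they are.

Things in the scene. Friction and masses are not known exactly. Their poses are not given: they have to be found in the camera images.
- hook_grip (a point): Centre of the hook's dark wooden T-handle: a level bar 100 mm long (y), 24 wide (x), 28 high (z). From its middle a straight 5.5 mm round steel shank hangs down (axis x = y = 0) and ends in a J in the x-z plane that curls to +x and opens upwards (see hook_saddle). Weighs 0.16 kg.
- hook_saddle (a point): Inside bottom of the J, where a hooked wire rests: x +9.75, z -140 mm from the handle's centre; same axes. The gap inside the J is 14 mm wide (shank axis 9.75 mm behind this point, tip axis 10.75 mm ahead, wire 5.5 mm thick); the top of the tip is 14 mm above this point, the J's lowest point 5.5 mm below it.
- stand_cradle (a point): Handle centre when the hook hangs on its fixed stand, 170 mm up; y along the handle. Base plate 110 (x) by 130 (y) by 12 mm; two 10 mm posts at y -38 and +38 mm, each with a fork 8 mm thick in y: flat bottom 32 mm wide under the handle, prongs flaring to 48 mm apart, tops 10 mm above the handle's centre. Open between the posts. The hook lifts straight up; it may hang either way round.
- weight_disc (a point): Centre of the pressing weight's white stoneware disc, 82 mm across, 18 thick, z its axis. On top stands a fixed arch of 5 mm steel wire in the y-z plane, centred: legs at y -19 and +19 mm, top semicircular. A hook passes through along x, from either side. It starts flat on the crock's floor, a few mm off centre, at any yaw; 0.2 to 0.42 kg.
- loop_top (a point): Middle of the wire at the crown of the weight's loop. Above the weight's underside: disc top 18 mm, inside of the crown 54, this point 56.5, outside of the crown 59 mm. Hung on the hook the weight swings freely (about 0.5 s a swing) for a few seconds after a quick move.
- crock_mouth (a point): Centre of the rim of the sage stoneware crock: 140 mm high, 118 mm outside (122 at the rim bead), with a straight round bore 102 mm wide and 128 mm deep (its floor is 12 mm above the counter). Loose on the counter, about 1.6 kg.
- tray_front (a point): Middle of the inside of the tray's front wall, on the tray's floor (16 mm above the counter); x level, back under the oven; y along the wall; z up. The tray is 356 mm wide inside (y -178 to 178); front wall 18 mm, side walls 14 mm above the floor. Only the part in front of the oven is open above. A low bar handle sticks out 24 mm in front.
- oven_face (a point): Foot of the oven's front face, mid-width, at counter height; x into the oven, y along its front. The fixed oven is 420 mm wide, 300 deep, 225 high; its body starts 48 mm above the counter, over the tray. A door bar sticks out 32 mm at 195 mm height (y -66 to 166), three knobs 18 mm at y -157.
- tray (a joint): How far the tray is drawn out in front of the oven's face (outside of its front wall), m; 0 is shut. It slides stiffly (about 6 N) and stays where it is.
- shaker_mid (a point): Middle (55 mm up) of the stainless dredge shaker with twist lid that stands on the tray: 69 mm across, 112 mm high, 0.22 kg. Its side position on the tray varies.
- bottle_mid (a point): Middle (125 mm up) of the green glass oil bottle standing on the counter: 64 mm across, 250 mm high.
- spoon_mid (a point): Middle of the cherry wood spoon lying on the counter (280 mm long along x, bowl 52 mm wide, under 25 mm high).
- scraper_mid (a point): Middle of the orange plastic dough scraper lying on the counter (about 100 by 120 mm, 14 mm high).

How it is judged:
By the outcome, as a careful person would: the job done as asked, in the order asked, and still so for the second after the job is handed in, with the robot touching nothing.
It also fails if it takes over 66 s, if anything falls off the work surface, if the arm or the gripper's body presses on something with over 40 N, if the wrist force passes 120 N, or if a joint passes its speed limit or range.

## Working session

There is one attempt and no reset: what is moved stays moved. The work goes in short steps, Python scripts to look and compute and a shell command to move; the robot and the scene stay as the last step left them, time stands still between calls to the robot, and variables do not carry over. Pictures are saved under pics/ and viewed, at most 10 in all, crops included, and the job is handed in when it is done.

```bash
mkdir -p pics
python3 - <<'E'
from rig import robot,cams
import cv2,numpy as np
o=robot.get_obs();print(o['time'],o['position'],o['tool_rot'],o['grip_width'],o['ft_force'])
for n in('scene','top'):
    im=cams.camera(n);cv2.imwrite(f'pics/{n}0.png',cv2.resize(im[:,:,::-1],(800,600),interpolation=cv2.INTER_CUBIC));cv2.imwrite(f'raw_{n}0.png',im[:,:,::-1])
    i=cams.camera_info(n);print(n,np.round(i['intrinsics'],1).tolist(),i['dist'],np.round(i['pose'],3).tolist())
E
```

```text
0.0 [0.27418085 0.5610005  0.29127862] [ 2.25465036e-01  9.74250659e-01 -9.94074449e-04 -4.27078857e-04] 0.08689283453436346 [ 0.34459778 -0.44447482 -0.328746  ]
scene [[414.7, 0.0, 282.7], [0.0, 414.7, 208.4], [0.0, 0.0, 1.0]] [-0.10879388  0.          0.          0.          0.        ] [[0.857, 0.381, -0.347, 0.967], [0.516, -0.626, 0.585, -0.683], [0.006, -0.68, -0.733, 1.029], [0.0, 0.0, 0.0, 1.0]]
top [[445.9, 0.0, 281.1], [0.0, 445.9, 208.0], [0.0, 0.0, 1.0]] [-0.06393545  0.          0.          0.          0.        ] [[0.006, -0.989, 0.147, 0.373], [-1.0, -0.007, -0.004, 0.023], [0.005, -0.146, -0.989, 1.311], [0.0, 0.0, 0.0, 1.0]]
```

View pics/scene0.png

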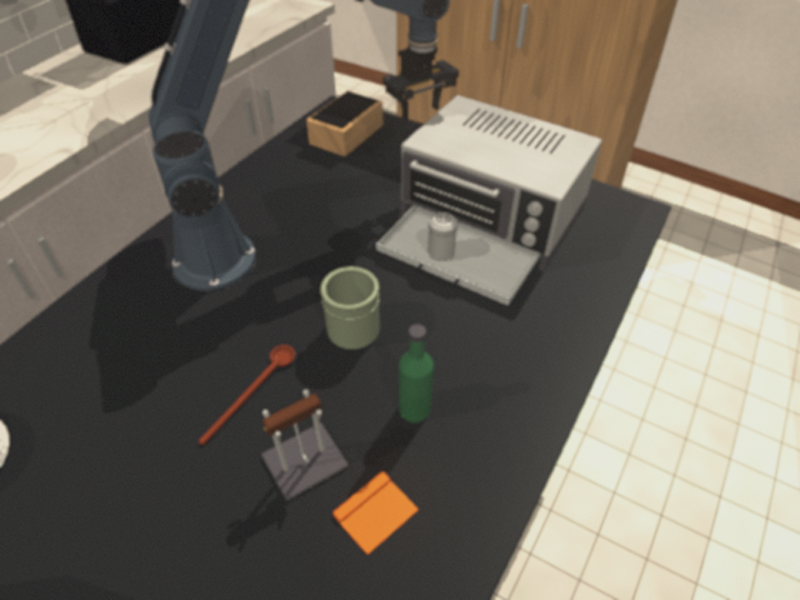

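View pics/top0.png

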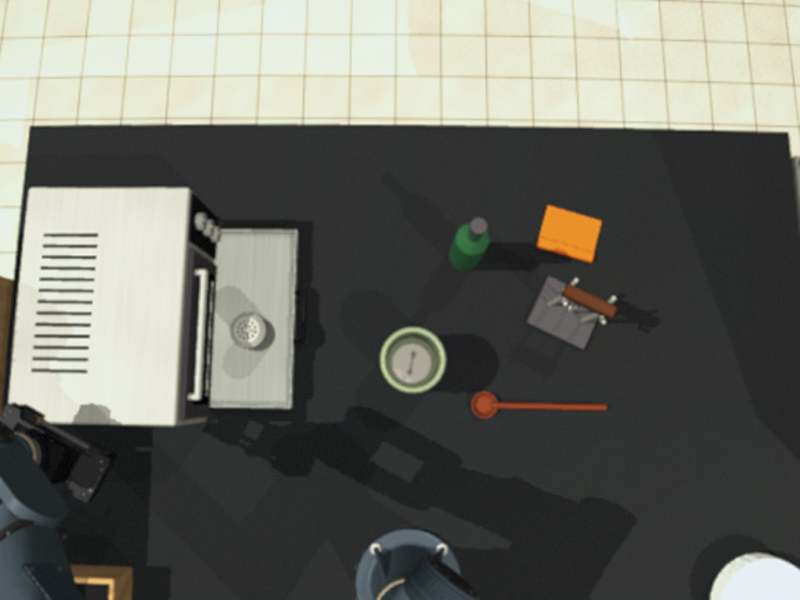

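The top picture shows the oven on the left (+y), the tray open from about (210,228) to (295,408) with the shaker at (249,330), and the crock at (413,360) with the loop line from (412,352) to (408,374). The handle is at (590,301) and the bottle at (470,243). I'll zoom in for exact pixels.

Run:
```python
import cv2,numpy as np
t=cv2.imread('raw_top0.png');s=cv2.imread('raw_scene0.png')
def c(im,x,y,w,h,k):
    o=cv2.resize(im[y:y+h,x:x+w],None,fx=k,fy=k,interpolation=cv2.INTER_CUBIC)
    for i in range(0,w,10):
        cv2.line(o,(int((i+.5)*k),0),(int((i+.5)*k),5 if i%50 else 10),(0,255,255),1)
    for i in range(0,h,10): cv2.line(o,(0,int((i+.5)*k)),(5,int((i+.5)*k)),(0,255,255),1)
    return np.clip(o.astype(float)*1.5,0,255).astype(np.uint8)
# top stand (365..445,190..250) top crock (260..320,225..280)
A=c(t,365,190,80,60,5);B=c(t,260,220,80,60,5);C=c(s,175,265,80,60,5)
D=c(t,140,155,80,60,5) 
D=c(t,140,150,100,75,4)
cv2.imwrite('pics/z1.png',np.vstack([np.hstack([A,B]),np.hstack([C,D])]))
```

```text
(no output)
```

View pics/z1.png

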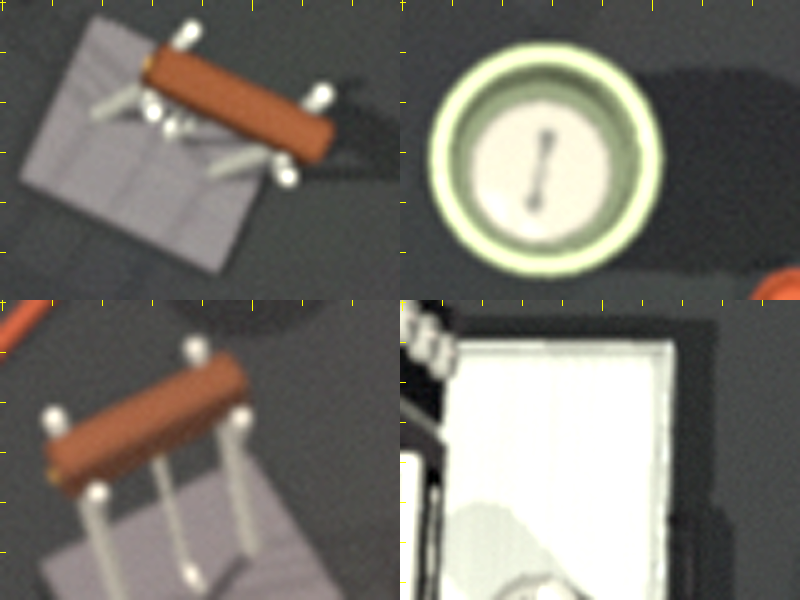

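The zoom shows the four prong tops of the stand clearly in both views. In the top crop the crock rim is centred at (546,160), the disc at (541,170), and the loop runs from (547,137) to (535,205). The front-right corner of the tray is at about (672,345).

```bash
cat > h.py <<'E'
import cv2,numpy as np
from rig import cams,robot
def ray(n,px):
    i=cams.camera_info(n);u=cv2.undistortPoints(np.array([[px]],float),np.array(i['intrinsics']),np.array(i['dist']))[0,0]
    T=np.array(i['pose']);return T[:3,3],T[:3,:3]@np.array([u[0],u[1],1])
def atz(n,px,z):
    o,d=ray(n,px);return o+d*(z-o[2])/d[2]
def proj(n,P):
    i=cams.camera_info(n);T=np.linalg.inv(np.array(i['pose']))
    return cv2.projectPoints(np.array(P,float).reshape(-1,3),cv2.Rodrigues(T[:3,:3])[0],T[:3,3],np.array(i['intrinsics']),np.array(i['dist']))[0][:,0]
E
python3 - <<'E'
from h import *
from scipy.optimize import least_squares
np.set_printoptions(precision=4,suppress=True)
top=lambda x,y,ox,oy,k:(ox+(x+.5)/k-.5,oy+(y+.5)/k-.5)
T=[top(x,y,365,190,5) for x,y in[(190,32),(322,95),(288,177),(152,112)]]
S=[top(x,y,175,265,5) for x,y in[(55,118),(197,47),(243,118),(97,190)]]
for p in T:print('prT',atz('top',p,.178))
for p in S:print('prS',atz('scene',p,.178))
# local fits: model x +-25,y+-38
def pts(v):
    c,s=np.cos(v[2]),np.sin(v[2]);R=np.array([[c,-s],[s,c]])
    return R,v[:2]
loc=np.array([[24,38],[24,-38],[-24,-38],[-24,38]])/1000
def world(v,l,z):
    R,t=pts(v);l=np.atleast_2d(l);return np.c_[l@R.T+t,np.full(len(l),z)]
order=None
best=None
for so in range(4):
    f=lambda v:np.r_[(proj('top',world(v,loc,.178))-T).ravel(),(proj('scene',world(v,loc,.178))-np.roll(S,so,0)).ravel()]
    m=least_squares(f,[.5,-.3,-.4])
    if best is None or m.cost<best[0].cost:best=(m,so,f)
m,so,f=best;v=m.x;print('stand',v,m.cost,so,f(v).round(1))
for sg in(1,-1):
    P=np.vstack([world(v,[sg*.00975,0],.0272),world(v,[sg*.0205,0],.044),world(v,[0,0],.05)])
    print(sg,'top crop',((proj('top',P)-[365,190]+.5)*5-.5).round(),'scene crop',((proj('scene',P)-[175,265]+.5)*5-.5).round()+[0,300])
crop=lambda x,y:top(x-400,y,260,220,5)
print('crock',atz('top',crop(546,160),.14),'r',np.linalg.norm(atz('top',crop(428,160),.14)-atz('top',crop(663,160),.14)))
print('disc',atz('top',crop(541,170),.03), atz('top',crop(472,170),.03)-atz('top',crop(611,170),.03))
a,b=atz('top',crop(547,137),.05),atz('top',crop(535,205),.05);print('loop',a,b,(a+b)/2)
d=lambda x,y:top(x-400,y-300,140,150,4)
print('tray fr corner top',atz('top',d(672,345),.034))
k=lambda x,y:(x*.7,y*.7)
for p,z in[((298,229),.034),((291,408),.034),((216,229),.03),((210,405),.03),((249,330),.128),((478,227),.25),((190,188),.225),((178,425),.225),((197,400),.195),((203,270),.195)]:print(p,atz('top',k(*p),z))
E
```

```text
prT [ 0.5745 -0.297   0.178 ]
prT [ 0.5419 -0.3651  0.178 ]
prT [ 0.4991 -0.3455  0.178 ]
prT [ 0.5324 -0.2758  0.178 ]
prS [ 0.4999 -0.3487  0.178 ]
prS [ 0.5333 -0.2802  0.178 ]
prS [ 0.5767 -0.3011  0.178 ]
prS [ 0.5419 -0.3687  0.178 ]
stand [ 0.5373 -0.3228 -0.4527] 2.4964943515769553 2 [ 0.8 -0.4  0.9 -0.1  0.4 -0.   0.9  0.   0.1 -0.8  0.5 -0.3  0.3 -0.8
  0.2 -0.8]
1 top crop [[172. 125.]
 [187. 105.]
 [176. 135.]] scene crop [[197. 579.]
 [203. 580.]
 [183. 544.]]
-1 top crop [[158. 155.]
 [158. 168.]
 [176. 135.]] scene crop [[181. 551.]
 [168. 521.]
 [183. 544.]]
crock [ 0.4312 -0.003   0.14  ] r 0.12311388770019924
disc [ 0.4309 -0.0025  0.03  ] [-0.0005  0.0796  0.    ]
loop [ 0.4486 -0.0055  0.05  ] [0.4104 0.0011 0.05  ] [ 0.4295 -0.0022  0.05  ]
tray fr corner top [0.701  0.2347 0.034 ]
(298, 229) [0.7028 0.2319 0.034 ]
(291, 408) [0.3387 0.2352 0.034 ]
(216, 229) [0.7031 0.4034 0.03  ]
(210, 405) [0.3426 0.3983 0.03  ]
(249, 330) [0.4843 0.3025 0.128 ]
(478, 227) [ 0.6527 -0.112   0.25  ]
(190, 188) [0.7279 0.3964 0.225 ]
(178, 425) [0.3131 0.3944 0.225 ]
(197, 400) [0.3549 0.3732 0.195 ]
(203, 270) [0.5851 0.374  0.195 ]
```

```bash
cat >> h.py <<'E'
def to(x,y,z,yaw):
    "remaining shift in present tool axes (cm) and turns to reach TCP x,y,z, tool-y yaw, pointing down"
    from scipy.spatial.transform import Rotation as R
    o=robot.get_obs();M=R.from_quat(o['tool_rot'])
    c,s=np.cos(yaw),np.sin(yaw);G=R.from_matrix(np.array([[-s,c,0],[c,s,0],[0,0,-1.]]))
    print('t',round(o['time'],2),'pos',o['position'].round(4),'shift cm',(M.inv().apply(np.array([x,y,z])-o['position'])*100).round(2),'in goal axes',(G.inv().apply(np.array([x,y,z])-o['position'])*100).round(2),'turn',(M.inv()*G).as_rotvec().round(3),'F',o['ft_force'].round(1),'w',round(o['grip_width'],4),round(o['grip_force'],1),'q',o['q'].round(2))
E
python3 -m crank '[[0,0,-3,0,0,0,0],[0,0,-4,0,0,0.174,0],[0,0,0,0,0,0.174,0],[0,0,0,0,0,0.174,0],[0,0,0,0,0,0.174,0]]' && python3 -m crank '[[0,0,0,0,0,0.174,0],[0,0,0,0,0,0.174,0],[0,0,0,0,0,0.174,0],[0,0,0,0,0,0.174,0],[0,0,0,0,0,0.174,0]]'
python3 -c "
from h import *
to(.537,-.322,.361,-.4527)"
```

```text
time: 0.72
position: [0.2743, 0.5612, 0.3618]
tool_rot: [0.547, 0.837, -0.001, -0.0]
ft_force: [-0.4, 0.0, 0.4]
grip_width: 0.0873
grip_force: 0.0
time: 1.35
position: [0.2743, 0.5612, 0.3616]
tool_rot: [0.849, 0.529, -0.001, 0.0]
ft_force: [0.6, 0.7, 0.5]
grip_width: 0.0871
grip_force: 0.0
t 1.35 pos [0.2743 0.5612 0.3616] shift cm [-67.74  62.46   0.14] in goal axes [-6.793e+01  6.225e+01  6.000e-02] turn [-0.     0.001 -0.003] F [0.6 0.7 0.5] w 0.0871 0.0 q [0.94 0.46 1.35 0.   1.33 1.39]
```

```bash
for i in 1; do python3 -m crank '[[-2,2,0,0,0,0,0],[-4,3.6,0,0,0,0,0],[-4,3.6,0,0,0,0,0],[-4,3.6,0,0,0,0,0],[-4,3.6,0,0,0,0,0]]' && python3 -m crank '[[-4,3.6,0,0,0,0,0],[-4,3.6,0,0,0,0,0],[-4,3.6,0,0,0,0,0],[-4,3.6,0,0,0,0,0],[-4,3.6,0,0,0,0,0]]' && python3 -m crank '[[-4,3.6,0,0,0,0,0],[-4,3.6,0,0,0,0,0],[-4,3.6,0,0,0,0,0],[-4,3.6,0,0,0,0,0],[-4,3.6,0,0,0,0,0]]' && python3 -m crank '[[-4,3.6,0,0,0,0,0],[-4,3.6,0,0,0,0,0],[-2,2.5,0,0,0,0,0],[0,0,0,0,0,0,0]]'; done | grep -E 'time|posi'
python3 -c "
from h import *
to(.537,-.322,.251,-.4527)
im=cams.camera('scene');cv2.imwrite('raw_s1.png',im[:,:,::-1])"
```

```text
time: 1.98
position: [0.3439, 0.3263, 0.3619]
time: 2.6
position: [0.419, 0.068, 0.3622]
time: 3.22
position: [0.4941, -0.1904, 0.3619]
time: 3.72
position: [0.5382, -0.3232, 0.3611]
t 3.73 pos [ 0.5382 -0.3232  0.3611] shift cm [ 0.06 -0.15 11.01] in goal axes [ 0.06 -0.16 11.01] turn [-0.001  0.     0.   ] F [-0.2  0.6 -0.2] w 0.0869 0.0 q [-0.72  0.47  1.34 -0.    1.33 -0.27]
```

```bash
(python3 -m crank '[[0,-0.1,4,0,0,0,0],[0,0,5,0,0,0,0],[0,0,3,0,0,0,0],[0,0,2,0,0,0,0],[0,0,0,0,0,0,0]]' 10 && python3 -m crank '[[0,0,0,0,0,0,0.4],[0,0,0,0,0,0,0.6],[0,0,0,0,0,0,0.65],[0,0,0,0,0,0,0.7],[0,0,0,0,0,0,0.8]]' 10 && python3 -m crank '[[0,0,0,0,0,0,1],[0,0,0,0,0,0,1]]' 40 )
python3 -c "
from h import *
to(.537,-.322,.221,-.4527)
im=cams.camera('scene');cv2.imwrite('raw_s1.png',im[:,:,::-1])
cv2.imwrite('pics/s1.png',cv2.resize(im[250:350,170:270,::-1],(500,500),interpolation=cv2.INTER_CUBIC))"
```

```text
time: 4.4
position: [0.5357, -0.3182, 0.2206]
tool_rot: [0.847, 0.532, -0.001, -0.003]
ft_force: [0.0, -0.1, 0.3]
grip_width: 0.0873
grip_force: 0.0
time: 5.03
position: [0.537, -0.3206, 0.2224]
tool_rot: [0.847, 0.531, 0.0, 0.0]
ft_force: [0.3, -0.3, -1.5]
grip_width: 0.0451
grip_force: 0.0
time: 5.28
position: [0.5371, -0.3206, 0.2222]
tool_rot: [0.847, 0.531, 0.0, 0.0]
ft_force: [0.9, -0.6, -0.2]
grip_width: 0.0245
grip_force: 0.3
t 5.28 pos [ 0.5371 -0.3206  0.2222] shift cm [-0.13  0.05  0.12] in goal axes [-0.13  0.05  0.12] turn [0.    0.    0.003] F [ 0.9 -0.6 -0.2] w 0.0245 0.3 q [-0.72  0.61  1.5   0.    1.03 -0.27]
```

View pics/s1.png

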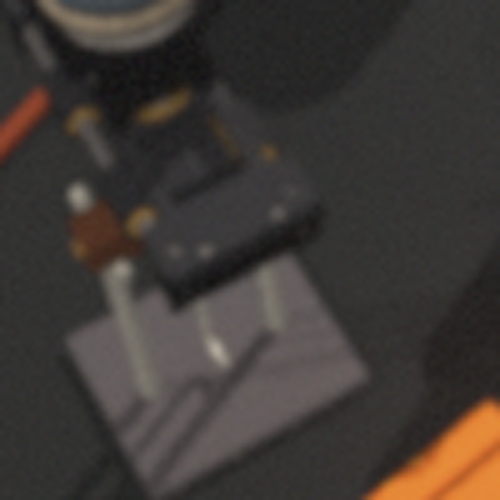

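The handle is between the pads (width 24.5 mm) and still seated in both forks. Next I lift straight up, then turn.

```bash
(python3 -m crank '[[0,0,0,0,0,0,1],[0,0,0,0,0,0,1],[0,0,-1,0,0,0,1],[0,0,-2,0,0,0,1],[0,0,-3,0,0,0,1]]' 40 && python3 -m crank '[[0,0,-4,0,0,0,1],[0,0,-4,0,0,0,1],[0,0,-2,0,0,-0.1,1],[0,0,0,0,0,-0.175,1],[0,0,0,0,0,-0.175,1]]' && python3 -m crank '[[0,0,0,0,0,-0.175,1],[0,0,0,0,0,-0.175,1],[0,0,0,0,0,-0.175,1],[0,0,0,0,0,-0.175,1],[0,0,0,0,0,-0.175,1]]' && python3 -m crank '[[0,0,0,0,0,-0.175,1],[0,0,0,0,0,-0.175,1],[0,0,0,0,0,-0.175,1],[0,0,0,0,0,0,1]]') | grep -E 'time|pos|grip'
python3 -c "
from h import *
# saddle 25mm behind crown centre along hook x (yaw 1.40); shank 34.75 behind
d=np.array([np.cos(1.4),np.sin(1.4)]);p=np.array([.430,-.0025])-.0345*d;print(p)
to(p[0],p[1],.362,1.40)"
```

```text
time: 5.95
position: [0.5362, -0.3199, 0.2821]
grip_width: 0.0239
grip_force: 40.0
time: 6.58
position: [0.5366, -0.3201, 0.3831]
grip_width: 0.0234
grip_force: 40.0
time: 7.2
position: [0.5365, -0.3201, 0.3825]
grip_width: 0.0241
grip_force: 40.0
time: 7.7
position: [0.5367, -0.3202, 0.3825]
grip_width: 0.0236
grip_force: 40.0
[ 0.42413613 -0.03649802]
t 7.7 pos [ 0.5367 -0.3202  0.3825] shift cm [15.96 26.01  2.07] in goal axes [15.91 26.05  2.05] turn [ 0.    -0.001 -0.002] F [-0.2 -1.2 -1. ] w 0.0236 40.0 q [-0.72  0.44  1.32 -0.    1.38 -2.11]
```

```bash
(python3 -m crank '[[1.2,2,0,0,0,0,1],[2.4,4,0,0,0,0,1],[2.8,4.6,0,0,0,0,1],[2.8,4.6,0,0,0,0,1],[2.8,4.6,0,0,0,0,1]]' && python3 -m crank '[[2.4,4,0,0,0,0,1],[1.5,2.2,0,0,0,0,1],[0,0,0,0,0,0,1],[0,0,0,0,0,0,1]]') | grep -E 'time|pos|grip'
python3 - <<'E'
from h import *
to(.4241,-.0365,.3825,1.40)
im={n:cams.camera(n)[:,:,::-1] for n in('scene','top')}
p=robot.get_obs()['position']
d=np.array([np.cos(1.4),np.sin(1.4),0])
P=np.array([p-[0,0,.0522+k]+a*d for k,a in((.08,0),(.14,.00975),(.126,.0205))])
out=[]
for n,(x,y) in(('scene',(190,120)),('top',(240,190))):
    c=np.ascontiguousarray(cv2.resize(im[n][y:y+120,x:x+80],None,fx=5,fy=5,interpolation=cv2.INTER_CUBIC))
    for q in proj(n,P):
        cv2.circle(c,tuple(int(v) for v in (q-[x,y]+.5)*5),2,(0,0,255),-1)
    out.append(np.clip(c*1.5,0,255).astype(np.uint8))
cv2.imwrite('pics/c1.png',np.hstack(out))
E
```

```text
time: 8.32
position: [0.4514, -0.1034, 0.3825]
grip_width: 0.0238
grip_force: 40.0
time: 8.82
position: [0.425, -0.0378, 0.3827]
grip_width: 0.0236
grip_force: 40.0
t 8.82 pos [ 0.425  -0.0378  0.3827] shift cm [0.11 0.11 0.02] in goal axes [0.11 0.11 0.02] turn [-0.001  0.002 -0.001] F [ 0.6  0.4 -1.7] w 0.0236 40.0 q [-0.35  0.14  1.77 -0.    1.23 -1.75]
```

View pics/c1.png

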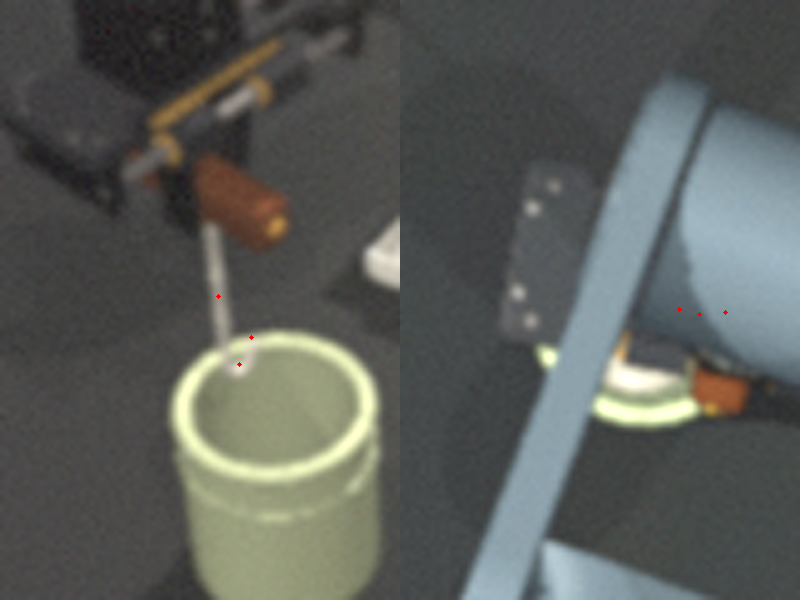

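In the scene crop, the shank and J line up with the predicted points (J at about (240,365)), so the hook hangs straight and faces +y. The top view is mostly blocked by the arm. I'll lower it beside the loop now.

```bash
(python3 -m crank '[[0.1,0.1,2,0,0,0,1],[0,0,3,0,0,0,1],[0,0,3,0,0,0,1],[0,0,2.5,0,0,0,1],[0,0,2,0,0,0,1]]' && python3 -m crank '[[0,0,1.2,0,0,0,1],[0,0,0.6,0,0,0,1],[0,0,0.35,0,0,0,1],[0,0,0,0,0,0,1],[0,0,0,0,0,0,1]]') | grep -E 'time|pos|force'
python3 -c "
from h import *
to(.4241,-.0365,.2362,1.40)"
```

```text
time: 9.55
position: [0.4242, -0.0372, 0.2561]
ft_force: [0.5, 0.0, -1.7]
grip_force: 40.0
time: 10.18
position: [0.424, -0.0362, 0.2362]
ft_force: [-1.1, 0.1, -1.6]
grip_force: 40.0
t 10.18 pos [ 0.424  -0.0362  0.2362] shift cm [-0.02 -0.03  0.  ] in goal axes [-0.02 -0.03  0.  ] turn [-0.     0.001  0.   ] F [-1.1  0.1 -1.6] w 0.0238 40.0 q [-0.35  0.36  1.98 -0.    0.81 -1.75]
```

```bash
(python3 -m crank '[[0,0.4,0,0,0,0,1],[0,0.7,0,0,0,0,1],[0,0.7,0,0,0,0,1],[0,0.45,0,0,0,0,1],[0,0.2,0,0,0,0,1]]' && python3 -m crank '[[0,0,0,0,0,0,1],[0,0,-0.6,0,0,0,1],[0,0,-0.7,0,0,0,1],[0,0,0,0,0,0,1]]'&& python3 -m crank '[[0,0,-0.5,0,0,0,1],[0,0,-0.3,0,0,0,1],[0,0,0,0,0,0,1]]' && python3 -m crank '[[0,0,-0.3,0,0,0,1],[0,0,-0.3,0,0,0,1],[0,0,-0.3,0,0,0,1],[0,0,0,0,0,0,1],[0,0,0,0,0,0,1]]') | grep -E 'time|pos|ft_force'
```

```text
time: 10.8
position: [0.4279, -0.0115, 0.2357]
ft_force: [0.0, 0.2, -2.6]
time: 11.3
position: [0.4283, -0.0122, 0.2495]
ft_force: [-0.4, -0.2, -1.6]
time: 11.68
position: [0.428, -0.012, 0.257]
ft_force: [0.7, 0.1, -0.6]
time: 12.3
position: [0.4278, -0.012, 0.2657]
ft_force: [-0.0, 0.3, -4.2]
```

The wrist load rose by about 2.6 N, so the weight is on the hook. I'll draw it up smoothly.

```bash
(python3 -m crank '[[0,0,-0.4,0,0,0,1],[0,0,-0.8,0,0,0,1],[0,0,-1.2,0,0,0,1],[0,0,-1.6,0,0,0,1],[0,0,-2,0,0,0,1]]' && python3 -m crank '[[0,0,-2,0,0,0,1],[0,0,-2,0,0,0,1],[0,0,-2,0,0,0,1],[0,0,-1.6,0,0,0,1],[0,0,-1.2,0,0,0,1]]' && python3 -m crank '[[0,0,-0.8,0,0,0,1],[0,0,-0.4,0,0,0,1],[0,0,0,0,0,0,1],[0,0,0,0,0,0,1]]' ) | grep -E 'time|pos|ft_force'
python3 - <<'E'
from h import *
to(.605-.0017,.31-.0096,.425,1.40)
a=cams.camera('scene')[:,:,::-1][100:260,160:400];
cv2.imwrite('pics/l1.png',cv2.resize(a,None,fx=3,fy=3,interpolation=cv2.INTER_CUBIC))
E
```

```text
time: 12.92
position: [0.4277, -0.0119, 0.3268]
ft_force: [0.0, -0.6, -4.5]
time: 13.55
position: [0.4277, -0.0119, 0.4151]
ft_force: [0.0, -0.1, -4.3]
time: 14.05
position: [0.4276, -0.0119, 0.4252]
ft_force: [0.6, -0.1, -4.9]
t 14.05 pos [ 0.4276 -0.0119  0.4252] shift cm [-1.200e+01  3.376e+01  1.000e-02] in goal axes [-1.200e+01  3.376e+01  2.000e-02] turn [ 0.    -0.001 -0.   ] F [ 0.6 -0.1 -4.9] w 0.0233 40.0 q [-0.29  0.1   1.7   0.    1.35 -1.69]
```

View pics/l1.png

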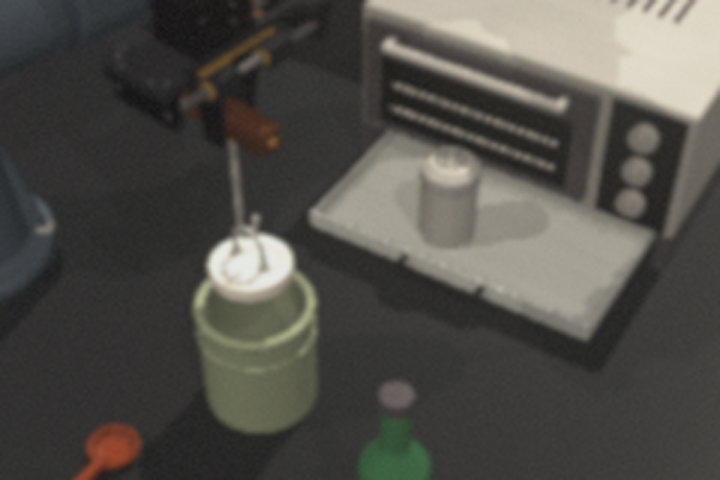

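The weight hangs level above the crock rim (disc at (250,265) in the crop), clear of it. I'll carry it over at height with a smooth ramp.

```bash
(python3 -m crank '[[-0.17,0.47,0,0,0,0,1],[-0.34,0.94,0,0,0,0,1],[-0.5,1.41,0,0,0,0,1],[-0.67,1.89,0,0,0,0,1],[-0.84,2.36,0,0,0,0,1]]' && python3 -m crank '[[-0.84,2.36,0,0,0,0,1],[-0.84,2.36,0,0,0,0,1],[-0.84,2.36,0,0,0,0,1],[-0.84,2.36,0,0,0,0,1],[-0.84,2.36,0,0,0,0,1]]' && python3 -m crank '[[-0.84,2.36,0,0,0,0,1],[-0.84,2.36,0,0,0,0,1],[-0.84,2.36,0,0,0,0,1],[-0.84,2.36,0,0,0,0,1],[-0.67,1.89,0,0,0,0,1]]' && python3 -m crank '[[-0.5,1.41,0,0,0,0,1],[-0.4,1.2,0,0,0,0,1],[-0.3,0.8,0,0,0,0,1],[-0.11,0.25,0,0,0,0,1],[0,0,0,0,0,0,1]]' && python3 -m crank '[[0,0,0,0,0,0,1],[0,0,0,0,0,0,1],[0,0,0,0,0,0,1],[0,0,0,0,0,0,1]]') | grep -E 'time|pos|ft_force'
python3 - <<'E'
from h import *
to(.605-.0017,.31-.0096,.425,1.40)
a=cams.camera('scene')[:,:,::-1][80:240,240:480];b=cams.camera('top')[:,:,::-1][140:300,130:250]
cv2.imwrite('pics/l2.png',np.hstack([cv2.resize(a,None,fx=2.2,fy=2.2,interpolation=cv2.INTER_CUBIC),cv2.resize(b,None,fx=2.2,fy=2.2,interpolation=cv2.INTER_CUBIC)]))
E
```

```text
time: 14.72
position: [0.4653, 0.0547, 0.4257]
ft_force: [0.5, -1.4, -4.5]
time: 15.35
position: [0.5267, 0.1646, 0.4254]
ft_force: [0.3, 0.2, -4.5]
time: 15.98
position: [0.5854, 0.2698, 0.4249]
ft_force: [0.2, -0.4, -4.6]
time: 16.6
position: [0.6042, 0.301, 0.4258]
ft_force: [0.7, -0.3, -5.3]
time: 17.1
position: [0.6043, 0.3011, 0.4258]
ft_force: [-0.4, 0.9, -4.5]
t 17.1 pos [0.6043 0.3011 0.4258] shift cm [ 0.08 -0.08  0.08] in goal axes [ 0.08 -0.08  0.08] turn [ 0.  0. -0.] F [-0.4  0.9 -4.5] w 0.0238 40.0 q [ 0.3   0.49  1.12 -0.    1.53 -1.1 ]
```

View pics/l2.png

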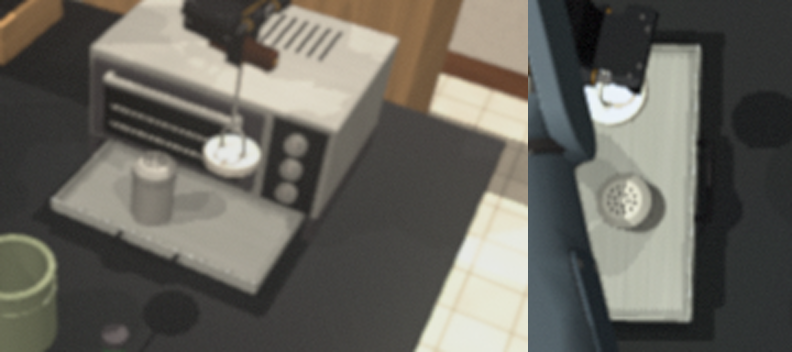

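The weight hangs over the clear patch beside the shaker: disc at (232,155) in the scene crop, shaker at (627,201) in the top crop. I'll lower it, slowly at the end.

```bash
(python3 -m crank '[[0,0,0.5,0,0,0,1],[0,0,1.2,0,0,0,1],[0,0,2,0,0,0,1],[0,0,2,0,0,0,1],[0,0,2,0,0,0,1]]' && python3 -m crank '[[0,0,2,0,0,0,1],[0,0,1.8,0,0,0,1],[0,0,1.2,0,0,0,1],[0,0,0.8,0,0,0,1],[0,0,0.5,0,0,0,1]]' && python3 -m crank '[[0,0,0.2,0,0,0,1],[0,0,0,0,0,0,1],[0,0,0,0,0,0,1],[0,0,0,0,0,0,1]]' && python3 -m crank '[[0,0,0.3,0,0,0,1],[0,0,0.3,0,0,0,1],[0,0,0.3,0,0,0,1],[0,0,0.2,0,0,0,1],[0,0,0.2,0,0,0,1]]' && python3 -m crank '[[0,0,0.2,0,0,0,1],[0,0,0.2,0,0,0,1],[0,0,0.2,0,0,0,1],[0,0,0,0,0,0,1]]') | grep -E 'time|pos|ft_force'
```

```text
time: 17.82
position: [0.6039, 0.3011, 0.3469]
ft_force: [1.2, 0.2, -3.8]
time: 18.45
position: [0.6044, 0.3013, 0.2856]
ft_force: [0.3, -0.6, -4.0]
time: 18.95
position: [0.6044, 0.3012, 0.2842]
ft_force: [-0.5, 0.1, -4.2]
time: 19.58
position: [0.6043, 0.3012, 0.2705]
ft_force: [-0.2, 0.1, -5.4]
time: 20.08
position: [0.6042, 0.3011, 0.2645]
ft_force: [-0.1, 0.4, -4.1]
```

```bash
(python3 -m crank '[[0,0,0.1,0,0,0,1],[0,0,0.1,0,0,0,1],[0,0,0.1,0,0,0,1],[0,0,0,0,0,0,1]]' && python3 -m crank '[[0,0,0.1,0,0,0,1],[0,0,0.1,0,0,0,1],[0,0,0.1,0,0,0,1],[0,0,0,0,0,0,1]]' && python3 -m crank '[[0,0,0.1,0,0,0,1],[0,0,0.1,0,0,0,1],[0,0,0,0,0,0,1]]'  && python3 -m crank '[[0,0,0,0,0,0,1]]') | grep -E 'time|pos|ft_force'
```

```text
time: 20.58
position: [0.6044, 0.3012, 0.2621]
ft_force: [-0.5, 0.9, -4.0]
time: 21.08
position: [0.6042, 0.3012, 0.2587]
ft_force: [1.5, 0.4, -2.2]
time: 21.45
position: [0.6042, 0.3012, 0.2566]
ft_force: [-1.0, 0.0, -1.2]
time: 21.58
position: [0.6043, 0.3012, 0.2568]
ft_force: [0.5, 0.2, -0.5]
```

The load fell to the hook alone at TCP z of about 0.261, which matches the tray-floor prediction of 0.262. Now I drop the J clear of the crown, back it out and rise.

```bash
(python3 -m crank '[[0,0,0.5,0,0,0,1],[0,0,0.7,0,0,0,1],[0,0,0.5,0,0,0,1],[0,0,0,0,0,0,1],[0,0,0,0,0,0,1]]' && python3 -m crank '[[0,-0.3,0,0,0,0,1],[0,-0.6,0,0,0,0,1],[0,-0.6,0,0,0,0,1],[0,0,0,0,0,0,1]]'  && python3 -m crank '[[0,-0.7,0,0,0,0,1],[0,-0.6,0,0,0,0,1],[0,-0.3,0,0,0,0,1],[0,0,0,0,0,0,1]]') | grep -E 'time|pos|ft_force'
python3 - <<'E'
from h import *
to(.605-.0017,.31-.0096,.239,1.40)
a=cams.camera('scene')[:,:,::-1][110:220,280:430]
cv2.imwrite('pics/l3.png',cv2.resize(a,None,fx=5,fy=5,interpolation=cv2.INTER_CUBIC))
E
```

```text
time: 22.2
position: [0.6044, 0.3012, 0.2397]
ft_force: [0.4, 0.4, -1.0]
time: 22.7
position: [0.6017, 0.2857, 0.2398]
ft_force: [0.1, 0.0, -1.9]
time: 23.2
position: [0.599, 0.2704, 0.2398]
ft_force: [-0.5, -0.6, -1.8]
t 23.2 pos [0.599  0.2704 0.2398] shift cm [0.09 3.03 0.08] in goal axes [0.09 3.03 0.08] turn [ 0. -0. -0.] F [-0.5 -0.6 -1.8] w 0.0237 40.0 q [ 0.25  0.63  1.4   0.    1.12 -1.15]
```

View pics/l3.png

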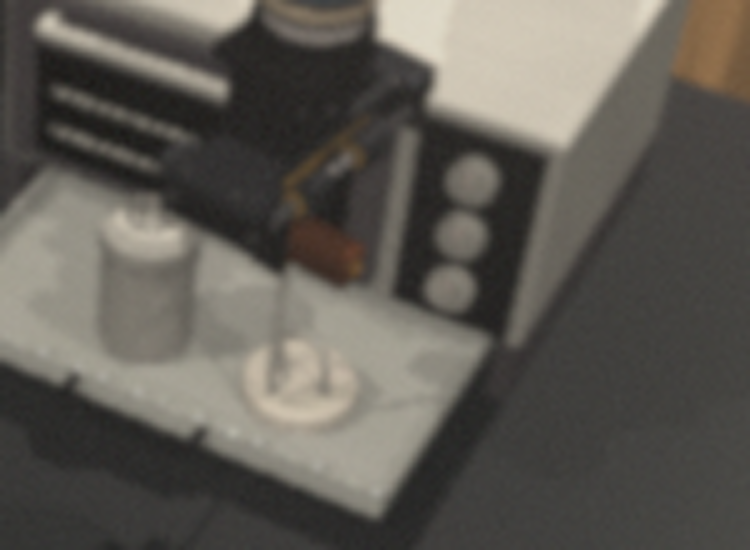

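The weight sits flat on the tray to the right of the shaker, with the loop at (300,370) and the hook backed out by 31 mm without resistance. I'll rise and return to the stand.

```bash
(python3 -m crank '[[0,0,-0.5,0,0,0,1],[0,0,-1,0,0,0,1],[0,0,-2,0,0,0,1],[0,0,-4,0,0,0,1],[0,0,-4,0,0,0,1]]' && python3 -m crank '[[0,0,-4,0,0,0,1],[0,0,-2.5,0,0,0,1],[0,0,0,0,0,0.12,1],[0,0,0,0,0,0.17,1],[0,0,0,0,0,0.17,1]]' && python3 -m crank '[[0,0,0,0,0,0.17,1],[0,0,0,0,0,0.17,1],[0,0,0,0,0,0.17,1],[0,0,0,0,0,0.17,1],[0,0,0,0,0,0.17,1]]' && python3 -m crank '[[0,0,0,0,0,0.17,1],[0,0,0,0,0,0.17,1],[0,0,0,0,0,0.17,1],[0,0,0,0,0,0.033,1],[0,0,0,0,0,0,1]]') | grep -E 'time|pos|ft_force'
python3 - <<'E'
from h import *
to(.537,-.3204,.42,-.4527)
E
```

```text
time: 23.88
position: [0.5989, 0.2708, 0.3565]
ft_force: [1.0, 0.1, -1.7]
time: 24.5
position: [0.5988, 0.2708, 0.4208]
ft_force: [-0.3, 0.3, -1.4]
time: 25.12
position: [0.5988, 0.2708, 0.4207]
ft_force: [0.4, 0.3, -2.4]
time: 25.75
position: [0.5989, 0.2707, 0.4202]
ft_force: [0.1, -0.3, -0.5]
t 25.75 pos [0.5989 0.2707 0.4202] shift cm [-5.590e+01  2.019e+01  1.000e-02] in goal axes [-5.587e+01  2.029e+01  2.000e-02] turn [ 0.    -0.     0.002] F [ 0.1 -0.3 -0.5] w 0.0238 40.0 q [ 0.25  0.47  1.18 -0.    1.5   0.71]
```

```bash
(python3 -m crank '[[-2,0.7,0,0,0,0,1],[-4,1.45,0,0,0,0,1],[-4,1.45,0,0,0,0,1],[-4,1.45,0,0,0,0,1],[-4,1.45,0,0,0,0,1]]' && python3 -m crank '[[-4,1.45,0,0,0,0,1],[-4,1.45,0,0,0,0,1],[-4,1.45,0,0,0,0,1],[-4,1.45,0,0,0,0,1],[-4,1.45,0,0,0,0,1]]' && python3 -m crank '[[-4,1.45,0,0,0,0,1],[-4,1.45,0,0,0,0,1],[-4,1.45,0,0,0,0,1],[-4,1.45,0,0,0,0,1],[-1.9,0.7,0,0,0,0,1]]' && python3 -m crank '[[0,0,5,0,0,0,1],[0,0,4,0,0,0,1],[0,0,2,0,0,0,1],[0,0,0,0,0,0,1],[0,0,0,0,0,0,1]]') | grep -E 'time|pos|ft_force'
python3 - <<'E'
from h import *
to(.537,-.3204,.2222,-.4527)
im=cams.camera('scene')[:,:,::-1]
x,y=170,230
c=np.ascontiguousarray(cv2.resize(im[y:y+120,x:x+120],None,fx=5,fy=5,interpolation=cv2.INTER_CUBIC))
cv2.imwrite('pics/r1.png',np.clip(c*1.4,0,255).astype(np.uint8))
E
```

```text
time: 26.38
position: [0.5779, 0.0777, 0.42]
ft_force: [0.6, -0.5, -0.8]
time: 27.0
position: [0.5551, -0.1336, 0.42]
ft_force: [0.5, 0.9, -1.5]
time: 27.62
position: [0.5349, -0.3234, 0.4197]
ft_force: [0.0, 0.6, -1.9]
time: 28.25
position: [0.5368, -0.3208, 0.311]
ft_force: [0.4, -0.1, -1.6]
t 28.25 pos [ 0.5368 -0.3208  0.311 ] shift cm [ 0.05 -0.02  8.88] in goal axes [ 0.05 -0.    8.88] turn [0.002 0.    0.   ] F [ 0.4 -0.1 -1.6] w 0.0235 40.0 q [-0.72  0.51  1.41  0.    1.22 -0.26]
```

View pics/r1.png

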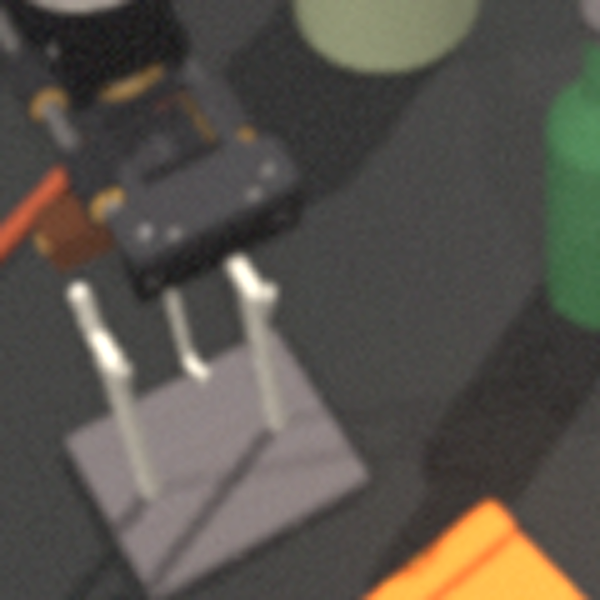

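The hook hangs centred above the stand, with the J at (195,365) between the posts and the forks at (100,330) and (255,280). I'll lower it into the forks, slowly at the end.

```bash
(python3 -m crank '[[0.05,0,2,0,0,0,1],[0,0,2,0,0,0,1],[0,0,2,0,0,0,1],[0,0,1.2,0,0,0,1],[0,0,0.6,0,0,0,1]]' && python3 -m crank '[[0,0,0.4,0,0,0,1],[0,0,0.3,0,0,0,1],[0,0,0.2,0,0,0,1],[0,0,0,0,0,0,1],[0,0,0,0,0,0,1]]' && python3 -m crank '[[0,0,0.1,0,0,0,1],[0,0,0,0,0,0,1]]') | grep -E 'time|pos|ft_force'
```

```text
time: 28.92
position: [0.5369, -0.3203, 0.232]
ft_force: [0.4, -0.7, -1.7]
time: 29.55
position: [0.5369, -0.3204, 0.223]
ft_force: [1.1, -1.5, -1.6]
time: 29.8
position: [0.537, -0.3204, 0.2222]
ft_force: [0.9, -1.6, 0.3]
```

```bash
(python3 -m crank '[[0,0,0,0,0,0,0.7],[0,0,0,0,0,0,0.6],[0,0,0,0,0,0,0.3],[0,0,0,0,0,0,0],[0,0,0,0,0,0,0]]' && python3 -m crank '[[0,0,0,0,0,0,0],[0,0,-1,0,0,0,0],[0,0,-2,0,0,0,0],[0,0,-4,0,0,0,0],[0,0,-5,0,0,0,0]]' && python3 -m crank '[[-1,0,-4,0,0,0,0],[4,-4,0,0,0,0,0],[4,-4,0,0,0,0,0],[4,-4,0,0,0,0,0],[0,0,0,0,0,0,0]]'&& python3 -m crank '[[4,-4,0,0,0,0,0],[4,-4,0,0,0,0,0],[0,0,0,0,0,0,0],[0,0,0,0,0,0,0],[0,0,0,0,0,0,0]]') | grep -E 'time|pos|ft_force|width'
python3 - <<'E'
from h import *
a=cams.camera('scene')[:,:,::-1];b=cams.camera('top')[:,:,::-1]
f=lambda im,x,y,w,h:cv2.resize(im[y:y+h,x:x+w],(400,300),interpolation=cv2.INTER_CUBIC)
cv2.imwrite('pics/e1.png',np.vstack([np.hstack([f(a,175,265,80,60),f(b,365,190,80,60)]),np.hstack([f(a,240,120,160,120),f(b,130,140,200,150)])]))
E
```

```text
time: 30.42
position: [0.5366, -0.3201, 0.2217]
ft_force: [-1.4, -0.3, -0.7]
grip_width: 0.0572
time: 31.05
position: [0.5362, -0.3198, 0.3426]
ft_force: [0.8, -0.6, -0.5]
grip_width: 0.0868
time: 31.68
position: [0.4749, -0.165, 0.3826]
ft_force: [0.4, -1.0, -0.3]
grip_width: 0.0869
time: 32.3
position: [0.441, -0.0633, 0.382]
ft_force: [-0.5, 0.6, 0.1]
grip_width: 0.0867
```

View pics/e1.png

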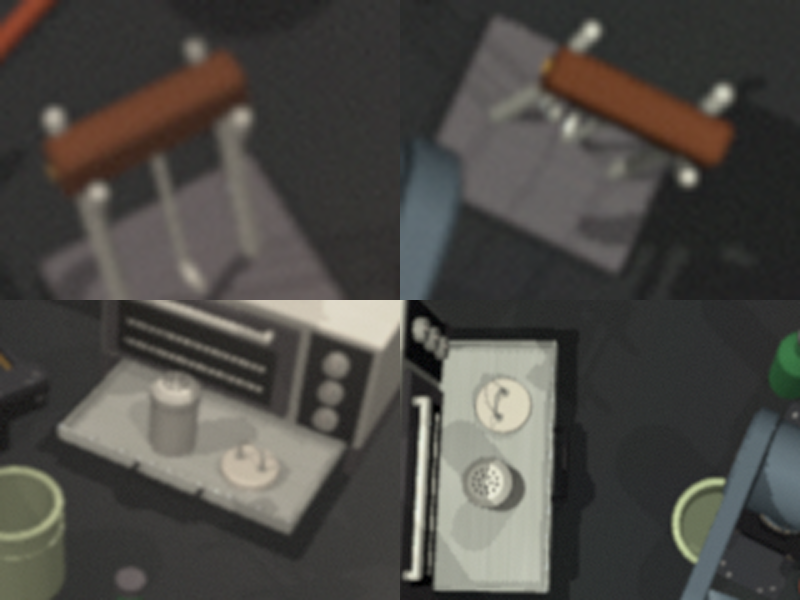

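The hook is back in both forks, at the same pixels as at the start. The weight is flat on the open tray beside the shaker, and everything else in view is undisturbed, so I'm handing in.

```bash
python3 -c "
from rig import ticket
print(ticket.hand_in())"
```

```text
the job is handed in; nothing more can be done
None
```

The job is done and handed in at about 32 s: the weight is flat on the open tray beside the shaker, the hook hangs level in both forks, and everything else in the last pictures was where it started (they didn't cover the spoon or scraper).

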